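# Unlock the push-and-turn cap of the squat fluid bottle

### The arm

A 7-joint arm with a two-finger parallel gripper is mounted at the origin on a cart in front of the work surface, level with it; the furniture and walls round the work are solid. World frame = base frame: x ahead of the robot, y to its left, z up, the work surface at z = 0. Lengths are in m, angles in rad, forces in N, time in s.
With the tool pointing down it reaches from about 0.425 to 0.825 m from the base axis. Payload 3.6 kg.
Tool frame: the origin (TCP) lies at the very end of the fingers, on their centre line; the grasp point (between the pads) lies 19 mm behind it; z points along the fingers, y is the line along which they close (so a half turn about z gives the same grasp; the last joint's range is limited). The gripper opens to 85 mm and grips with 20 to 120 N. Pads are 22 mm wide; open, the fingers measure 114 mm over their backs; the gripper's body (76 mm by 85 mm) begins 54 mm behind the grasp point. The pads swing forward as they close: fully open they stand 13 mm farther back than shut.
Start: joints at [-1.183, 0.615, -0.013, 1.423, 0.008, 1.103, -0.04], TCP at [0.261, 0.595, 0.231] pointing down, gripper open.
Joint ranges: [-3.12, 3.12], [-0.3, 2.06], [-1.34, 1.32], [0.26, 2.42], [-1.36, 4.5], [0.01, 1.98], [-2.84, 2.84]. Speed limits (rad/s): [2.79, 2.79, 3.14, 3.14, 3.14, 3.14, 3.14].

### API

Orientations are given as a unit quaternion [x, y, z, w].
In Python, from bench import * gives the robot as it stands.
- The arm moves only by the tool carry_out, never from a script. Its argument "commands" is one flat list of numbers, 7 for each row, row after row: the shift along the tool's x, y, z in mm, then the turn, a rotation vector about the tool's x, y, z in rad, then the opening, from 0 (shut) to 1 (fully open). A call has 1 to 10 rows; each row is the pose to reach, as a shift and turn from the pose commanded when the call began, along the tool's axes at that moment; what a row does not reach only later rows make up. A row lasts 1/10 s, in which the tool goes at most 50 mm and 8.59 degrees, less where a joint would pass 70% of its speed; a pose out of reach is approached as far as the arm can. A call with a gripper value outside its range is refused whole. The fingers move at their own pace and stop on an object; the grip force is fixed at half the most. Time passes only in rows, so rows that repeat a pose let the fingers close. It gives the time, the measured TCP pose, the force, the opening and the grip force at its end, in the units of the state.
- read_state(): the state, without advancing time (a new reading comes with each control period).
- get_image(name): name is "scene" or "top" or "wrist"; returns (picture, depth): 400x640x3 uint8, blue, green, red; 400x640 float32, m along the optical axis (not along the pixel's ray), 0 where there is no reading.
- camera_params(name): a dict with "intrinsics" (3x3 intrinsics, pixels), "eye" and "attitude" of the camera in the world. Camera axes: x right, y up, looking along -z (the intrinsics and any distortion apply to the point x, -y, -z); pixel columns grow to the right and rows downward; lengths in m; the calibration is good to about 2 mm. The wrist camera is an equidistant fisheye: a pixel r from the principal point sees the ray r / f radians off the axis. A picture is of the moment at which its call begins: read the wrist's pose just before it. camera_params takes no time and is no camera call; for the wrist camera it gives the pose at the moment of the call.
- sign_off(): hands the job in; it is judged then, once.
Trained networks look in the newest picture that a camera, given by its name, has taken for a name from the list of things; names that differ only in an ending like _2 or _b are one class to them, and where a whole thing is asked for, a point or a joint stands for the part that bears it (a point fixed in the world has none). Each returns a list of dicts, best first, with "score" (0 to 1); they miss things now and then, are a little off and sometimes report something else, mostly with a low value. They report only what shows in the picture. A call takes as long as a camera call.
- look_for(camera, name): "location" ([x, y, z] in m, in world coordinates, good to about 4 mm: the middle of the surface that is visible of it).
- spot_point(camera, name): "location" ([x, y, z] in m, in world coordinates, good to about 4 mm: a listed point, or the origin of a listed thing).
The state is a dict: "clock": time; "q": joint angles; "dq": joint speeds; "joint_torque": joint torques, N m; "position": TCP position; "orientation": TCP orientation; "contact_force": force on the tool from outside, world axes, zero at the start; "ft_torque": the same for the moment, N m; "opening": finger opening in m; "finger_force": force on a finger pad.
Only numpy, scipy, OpenCV 4.12 (cv2) and the standard library are available. Lean on these libraries where they do the work, as an engineer would, in place of code of your own. Each camera call takes 0.05 s, during which the arm holds its last target. There are 200 camera calls.

### The job

Unlock the child-resistant cap of the squat, wide cleaning-fluid bottle: press the cap down, keep it down while turning it anticlockwise (seen from above) past its ratchet to the stop, nearly a quarter turn, then let go so that it springs back up. Leave the cap of the tall, slim bottle locked.

Things in the scene. Friction and masses are not known exactly. Their poses are not given: they have to be found in the camera images.
- squat_bottle: Squat white plastic bottle, 80 mm in diameter, screwed down in a 100 mm square aluminium bench cup: it cannot move. Origin on its axis at bench height, z up. Shoulder 72 mm high, above it a neck 27 mm in diameter with a 35 mm bead at 75 to 79 mm. A small raised black mark on the shoulder lies on its -x side.
- squat_cap (a point): Centre of the top of the squat bottle's cap, on its axis; z up; moves with the cap. Round ribbed black cap, 38 mm in diameter, 30 mm high, top 120 mm above the bench when up. A white rib on top runs from the centre to its -x side; it points to the bottle's mark at turn 0. Grip the upper 20 mm at any yaw, 40 N or more, push down and turn; fingertips may reach 10 mm below the cap.
- squat_press (a joint): How far the squat bottle's cap is pressed down, in m: 0 up, 0.007 fully down. A spring pushes it up with about 4 N at the top and 12 N fully down. Pressed less than about 0.004, lugs under the cap are caught by the ratchet teeth.
- squat_turn (a joint): Turn of the squat bottle's cap, rad, growing anticlockwise seen from above; starts at 0 to 0.12. The ratchet blocks it at about 0.2 unless the cap is pressed more than 0.004 m; pressed, it turns to a stop at 1.4. From about 0.8 on it is past the ratchet: released, it springs up and cannot turn back. Friction 0.05 N m.
- tall_bottle: Tall slim white plastic bottle, 56 mm in diameter, in an equal fixed bench cup, with an equal cap whose top is 178 mm above the bench. Origin on its axis at bench height. It stands 0.16 m or more to the left or right of the squat one; only small things under 35 mm high lie between. Farther right stands the tall comparator with its handwheels: keep the arm clear of it.
- tall_turn (a joint): Turn of the tall bottle's cap, in rad, the same mechanism; starts at 0 to 0.12 and must stay locked (below 0.3).

How it is judged:
On the way:
1. the squat bottle's cap is pressed down at least 4 mm (value of joint squat_press above 0.004 m), for 0.1 s.
At the end, for the whole second after the job is handed in: The squat bottle's cap is turned past its ratchet (more than 0.85 rad of its 1.4 rad), has sprung back up (less than 1.5 mm pressed), and the tall bottle's cap is still locked (less than 0.3 rad) (value of joint squat_turn above 0.85 rad and value of joint squat_press below 0.0015 m and value of joint tall_turn below 0.3 rad); the robot touches nothing.
It fails at once if the tall bottle's cap is unlocked (value of joint tall_turn above 0.3 rad).
It also fails if it takes over 35 s, if anything falls off the work surface, if the arm or the gripper's body presses on something with over 40 N, if the wrist force passes 120 N, or if a joint passes its speed limit or range.

## Working session

There is one attempt and no reset: what is moved stays moved. The work goes in short steps, Python scripts to look and compute and a tool call to move; the robot and the scene stay as the last step left them, time stands still between calls to the robot, and variables do not carry over. Pictures are saved under pics/ and viewed, at most 10 in all, crops included, and the job is handed in when it is done.

Besides the shell and the picture viewer there is one more tool, called after "Call:" as name(argument=value, ...), one argument or row to a line, values as JSON. carry_out: Moves the arm, as the interface text tells. Its arguments: {"type":"object","properties":{"commands":{"type":"array","items":{"type":"number"}}},"required":["commands"]}

```bash
mkdir -p pics
python3 - <<'E'
from bench import *
import cv2
s=read_state(); print(s)
for c in ["scene","top"]:
    im,d=get_image(c); cv2.imwrite(f"pics/{c}.png",im)
    for n in ["squat_cap","squat_bottle","tall_bottle"]:
        print(c,n,[(r['score'],r['location']) for r in spot_point(c,n)[:3]])
    print(c,camera_params(c))
E
```

```text
{'clock': 0.0, 'q': array([-1.18350999,  0.61592205, -0.01261343,  1.42494057,  0.00811793,
        1.10336654, -0.04040444]), 'dq': array([ 0.00133879, -0.0002203 , -0.00125368,  0.00061642,  0.00087103,
       -0.00050136,  0.00020018]), 'joint_torque': array([ 5.02570292e-04, -4.69222176e+01,  2.59274086e-01, -1.71029395e+01,
        9.93577793e-03,  9.65425774e-03, -8.00382054e-06]), 'position': array([0.26103795, 0.59443579, 0.2301225 ]), 'orientation': array([ 2.05386838e-01,  9.78680017e-01, -1.27081073e-03, -2.38442594e-04]), 'contact_force': array([ 0.0101071 , -0.62838337,  1.30015975]), 'ft_torque': array([0.00637897, 0.07164289, 0.02991433]), 'finger_force': 0.0, 'opening': 0.08552330165302116}
scene squat_cap [(0.6, [0.5465, 0.3198, 0.1198])]
scene squat_bottle [(0.75, [0.5427, 0.3186, -0.0006])]
scene tall_bottle [(0.65, [0.5234, 0.0552, -0.0011])]
scene {'intrinsics': array([[383.53981515,   0.        , 317.14655349],
       [  0.        , 383.53981515, 196.13058899],
       [  0.        ,   0.        ,   1.        ]]), 'eye': array([ 0.11093076, -0.50028811,  0.46765008]), 'attitude': array([ 0.52715476, -0.16248209, -0.22195573,  0.80401684])}
top squat_cap [(0.72, [0.5471, 0.3162, 0.1207]), (0.67, [0.5251, 0.0561, -0.0001])]
top squat_bottle [(0.69, [0.5245, 0.0545, 0.0008]), (0.57, [0.5441, 0.3193, -0.0])]
top tall_bottle [(0.74, [0.5255, 0.0561, 0.0001])]
top {'intrinsics': array([[407.58504074,   0.        , 316.40917388],
       [  0.        , 407.58504074, 205.50383623],
       [  0.        ,   0.        ,   1.        ]]), 'eye': array([0.42389288, 0.16819872, 0.95595575]), 'attitude': array([-0.05477792,  0.03021542,  0.70913518, -0.70229176])}
```

View pics/top.png

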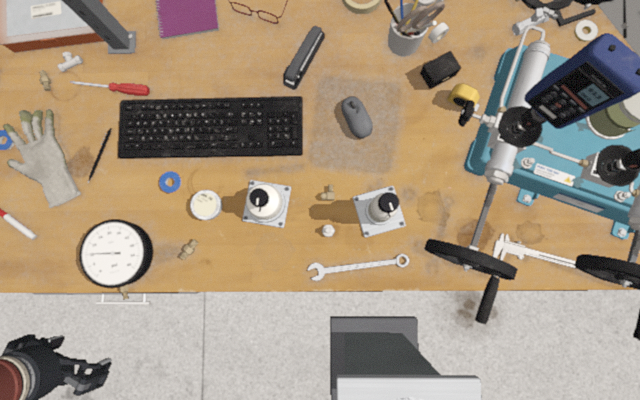

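View pics/scene.png

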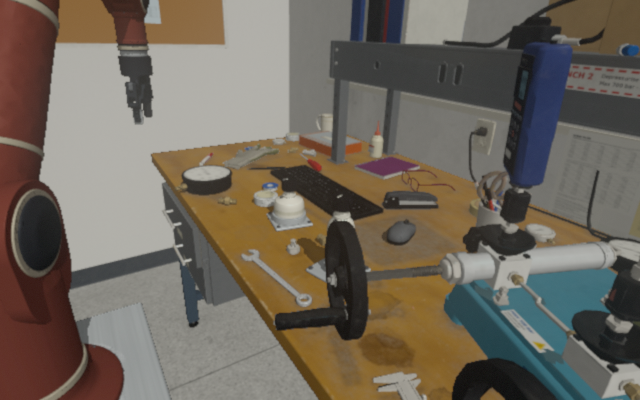

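```bash
cat > h.py <<'E'
from bench import *
import cv2, numpy as np
from scipy.spatial.transform import Rotation as R
def proj(c,P):
    k=camera_params(c); p=R.from_quat(k['attitude']).inv().apply(np.array(P)-k['eye']); p=p*[1,-1,-1]
    u=k['intrinsics']@p.T; return (u[:2]/u[2]).T
def cloud(c):
    im,d=get_image(c); k=camera_params(c); K=k['intrinsics']
    v,u=np.mgrid[:400,:640]; P=np.stack([(u-K[0,2])/K[0,0]*d,-(v-K[1,2])/K[1,1]*d,-d],-1)
    return im,d,R.from_quat(k['attitude']).apply(P.reshape(-1,3)).reshape(400,640,3)+k['eye']
E
python3 - <<'E'
from h import *
for n,(x,y,h) in {"squat":(.545,.318,.12),"tall":(.525,.056,.178)}.items():
  for c in ["top"]:
    im,d,P=cloud(c)
    m=(d>0)&(np.hypot(P[...,0]-x,P[...,1]-y)<.045)&(abs(P[...,2]-h)<.006)
    q=P[m][:,:2].astype(np.float32); print(n,c,len(q),cv2.minEnclosingCircle(q),q.mean(0),P[m][:,2].mean())
    w=m&(im.min(-1)>130); print("rib",P[w].mean(0), w.sum())
  print(proj("top",[x,y,h]))
q=R.from_quat(read_state()['orientation']); print(q.as_matrix())
E
```

```text
squat top 263 ((0.5455393195152283, 0.31945347785949707), 0.01971828192472458) [0.5452087 0.318641 ] 0.11970087498399287
rib [0.5431839  0.32023133 0.11981187] 26
[258.25080808 196.70731744]
tall top 316 ((0.5247437357902527, 0.05572688579559326), 0.019817592576146126) [0.52420074 0.05628555] 0.17801360194695995
rib [0.52072619 0.05179522 0.17800578] 37
[388.91207435 201.06553006]
[[-9.15628276e-01  4.02025937e-01 -7.84374212e-05]
 [ 4.02025944e-01  9.15628258e-01 -1.81935755e-04]
 [-1.32337317e-06 -1.98119400e-04 -9.99999980e-01]]
```

The top view shows the squat bottle at about (262,198) px and the tall one at (384,204) px. The scene view shows the squat bottle at (289,208) px, with the tall one behind the handwheel. Cap heights from depth (0.120 and 0.178 m) agree with this. I'll move above the squat cap.

Call:
carry_out(
  commands=[-25,-9,5,0,0,0.08,1,-65,-24,12,0,0,0.2,1,-110,-41,20,0,0,0.35,1,-155,-58,30,0,0,0.5,1,-200,-74,38,0,0,0.65,1,-245,-91,46,0,0,0.8,1,-290,-108,54,0,0,0.94,1,-330,-123,62,0,0,1.07,1,-360,-134,68,0,0,1.16,1,-371,-138,70,0,0,1.2,1],
)

```text
clock: 1.5
position: [0.5484, 0.3149, 0.1609]
orientation: [0.725, 0.689, -0.001, 0.002]
contact_force: [-0.2, -0.4, 0.7]
opening: 0.0856
finger_force: 0.0
```

Call:
carry_out(
  commands=[0,0,0,0,0,0,1,0,0,0,0,0,0,1],
)

```text
clock: 1.7
position: [0.544, 0.3222, 0.1614]
orientation: [0.721, 0.693, 0.0, -0.001]
contact_force: [0.2, 0.7, 0.2]
opening: 0.0857
finger_force: 0.0
```

Run:
```python
from h import *
s=read_state(); print(s['clock'],s['q'],s['position'],s['contact_force'])
M=R.from_quat(s['orientation']).as_matrix(); print(M)
k=camera_params("wrist"); print(k)
im,d=get_image("wrist"); cv2.imwrite("pics/w1.png",im)
for f in (spot_point,look_for): print([(r['score'],r['location']) for r in f("wrist","squat_cap")])
K=k['intrinsics'];v,u=np.mgrid[:400,:640]
a=(u-K[0,2])/K[0,0];b=(v-K[1,2])/K[1,1];t=np.hypot(a,b)+1e-9
X=np.tan(np.minimum(t,1.5))*a/t*d;Y=np.tan(np.minimum(t,1.5))*b/t*d
P=R.from_quat(k['attitude']).apply(np.stack([X,-Y,-d],-1).reshape(-1,3)).reshape(400,640,3)+k['eye']
m=(d>0)&(np.hypot(P[...,0]-.545,P[...,1]-.319)<.03)&(abs(P[...,2]-.12)<.004)
q=P[m][:,:2].astype(np.float32); print(len(q),cv2.minEnclosingCircle(q),q.mean(0),P[m][:,2].mean(),np.median(q,0),np.percentile(q,[0.5,99.5],axis=0))
c=np.array([*cv2.minEnclosingCircle(q)[0],.091]); print("shift mm",M.T@(c-s['position'])*1000)
```

```text
1.7 [-0.74031381  0.67052235  0.29561514  1.57004099 -0.23013355  0.93552426
 -0.4067607 ] [0.54399017 0.32218737 0.16139018] [0.22415708 0.72698653 0.17358243]
[[ 0.03884035  0.99924438 -0.00145021]
 [ 0.99924315 -0.03883712  0.00219167]
 [ 0.00213369 -0.00153424 -0.99999655]]
{'intrinsics': array([[309.70691629,   0.        , 320.82656417],
       [  0.        , 309.70691629, 197.06117061],
       [  0.        ,   0.        ,   1.        ]]), 'eye': array([0.5466336 , 0.39985025, 0.30343451]), 'attitude': array([-0.15462868,  0.00328175, -0.01958677,  0.98777303])}
[(0.89, [0.5417, 0.3177, 0.1194]), (0.56, [0.5452, 0.3199, -0.0002])]
[(0.87, [0.5436, 0.3213, 0.1192])]
2417 ((0.5453944802284241, 0.31955450773239136), 0.01966746337711811) [0.54546845 0.3203868 ] 0.11922163379616103 [0.5454678 0.3207202] [[0.52735647 0.30176374]
 [0.56363349 0.33746919]]
shift mm [-2.72651526  1.61349979 70.38213402]
```

Call:
carry_out(
  commands=[0,0,0,0,0,0,1,0,0,15,0,0,0,1,0,0,32,0,0,0,1,0,0,50,0,0,0,1,0,0,62,0,0,0,1,0,0,69,0,0,0,1,0,0,69,0,0,0,1,0,0,69,0,0,0,1,0,0,69,0,0,0,1],
)

```text
clock: 2.75
position: [0.5462, 0.3199, 0.0933]
orientation: [0.722, 0.692, 0.001, 0.0]
contact_force: [0.5, -0.8, -0.0]
opening: 0.0851
finger_force: 0.0
```

Call:
carry_out(
  commands=[0,-0.5,2,0,0,0,1,0,-0.5,2,0,0,0,0.6,0,-0.5,2,0,0,0,0.45,0,-0.5,2,0,0,0,0.2,0,-0.5,2,0,0,0,0,0,-0.5,2,0,0,0,0,0,-0.5,2,0,0,0,0,0,-0.5,2,0,0,0,0,0,-0.5,2,0,0,0,0,0,-0.5,2,0,0,0,0],
)

```text
clock: 3.75
position: [0.5459, 0.3196, 0.0908]
orientation: [0.722, 0.692, 0.001, 0.0]
contact_force: [1.9, -0.3, 4.1]
opening: 0.0364
finger_force: 60.1
```

Call:
carry_out(
  commands=[0,0,2,0,0,0,0,0,0,4,0,0,0,0,0,0,6,0,0,0,0,0,0,7,0,0,0,0,0,0,8,0,0,0,0,0,0,8,0,0,0,0,0,0,8,0,0,0,0],
)

```text
clock: 4.45
position: [0.5459, 0.3197, 0.0841]
orientation: [0.722, 0.692, 0.001, 0.0]
contact_force: [-0.2, -1.4, 12.2]
opening: 0.0364
finger_force: 60.7
```

Call:
carry_out(
  commands=[0,0,1,0,0,-0.06,0,0,0,1,0,0,-0.18,0,0,0,1,0,0,-0.3,0,0,0,1,0,0,-0.43,0,0,0,1,0,0,-0.56,0,0,0,1,0,0,-0.69,0,0,0,1,0,0,-0.82,0,0,0,1,0,0,-0.95,0,0,0,1,0,0,-1.06,0,0,0,1,0,0,-1.15,0],
)

```text
clock: 5.45
position: [0.5461, 0.3196, 0.0838]
orientation: [0.228, 0.974, 0.001, 0.001]
contact_force: [-0.1, -2.3, 14.3]
opening: 0.037
finger_force: 61.2
```

Run:
```python
from h import *
s=read_state(); print(s)
im,d=get_image("wrist"); cv2.imwrite("pics/w2.png",cv2.resize(im[150:400,170:470],None,fx=2,fy=2))
```

```text
{'clock': 5.45, 'q': array([-0.53055306,  0.74898626, -0.05757434,  1.62904302,  0.05763629,
        0.76279636,  0.4962254 ]), 'dq': array([ 0.14742119,  0.00469171, -0.24780934, -0.00445342,  0.24406594,
        0.01014956,  0.66898177]), 'joint_torque': array([ -1.6059551 , -39.85224009,  -0.82191154, -10.59118778,
        -0.41203162,  -0.59781846,  -0.33597289]), 'position': array([0.5460605 , 0.31964658, 0.08379506]), 'orientation': array([2.28093226e-01, 9.73638494e-01, 6.55259487e-04, 1.06480952e-03]), 'contact_force': array([-0.09735578, -2.30368808, 14.30786561]), 'ft_torque': array([-0.55459405,  0.19388851, -0.04236454]), 'finger_force': 61.23913764953613, 'opening': 0.03700099982107284}
```

View pics/w2.png

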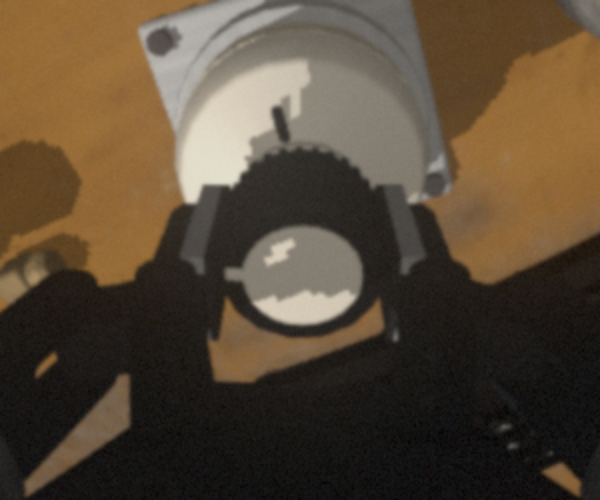

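The wrist crop shows the cap between the pads, with its rib pointing left at (232,272) and the bottle's mark at (281,124). The cap is turning with the gripper, so I'll carry on to the stop.

Call:
carry_out(
  commands=[0,0,0,0,0,-0.07,0,0,0,0,0,0,-0.13,0,0,0,0,0,0,-0.18,0,0,0,0,0,0,-0.22,0,0,0,0,0,0,-0.22,0],
)

```text
clock: 6.0
position: [0.546, 0.3197, 0.0838]
orientation: [0.124, 0.992, 0.001, 0.001]
contact_force: [-0.5, -1.6, 14.8]
opening: 0.0367
finger_force: 61.3
```

Run:
```python
from h import *
s=read_state(); print(s['ft_torque'],s['contact_force'],R.from_quat(s['orientation']).as_euler('ZYX'),s['q'][6])
```

```text
[-0.50077464  0.18210558 -0.83670445] [-0.45727246 -1.60958056 14.84473689] [2.89319410e+00 1.25173701e-03 3.13947586e+00] 0.6583446964266036
```

The moment is 0.84 N m after about 1.37 rad of turn, so the cap is at the stop. I'll relax the twist, let it rise, release and lift.

Call:
carry_out(
  commands=[0,0,0,0,0,0.06,0,0,0,-4,0,0,0.06,0,0,0,-7,0,0,0.06,0,0,0,-7,0,0,0.06,1,0,0,-7,0,0,0.06,1,0,0,-7,0,0,0.06,1,0,0,-7,0,0,0.06,1,0,0,-7,0,0,0.06,1,0,0,-7,0,0,0.06,1],
)

```text
clock: 6.9
position: [0.5448, 0.3196, 0.088]
orientation: [0.151, 0.988, -0.0, -0.0]
contact_force: [0.3, 0.7, -0.2]
opening: 0.0854
finger_force: 0.0
```

Call:
carry_out(
  commands=[0,0,-15,0,0,0,1,0,0,-40,0,0,0,1,0,0,-70,0,0,0,1,0,0,-90,0,0,0,1,0,0,-100,0,0,0,1,0,0,-100,0,0,0,1,0,0,-100,0,0,0,1],
)

```text
clock: 7.6
position: [0.5445, 0.3193, 0.1878]
orientation: [0.151, 0.988, -0.0, -0.0]
contact_force: [-0.1, -0.1, -0.2]
opening: 0.0857
finger_force: 0.0
```

Run:
```python
from h import *
s=read_state(); print(s['clock'],s['contact_force'],s['position'])
im,d=get_image("wrist"); cv2.imwrite("pics/w3.png",cv2.resize(im[120:400,170:470],None,fx=2,fy=2))
print([(r['score'],r['location']) for r in spot_point("wrist","squat_cap")])
```

```text
7.6 [-0.07870649 -0.05804319 -0.18624751] [0.54454433 0.31927933 0.18775731]
[(0.72, [0.5433, 0.3186, 0.1185])]
```

View pics/w3.png

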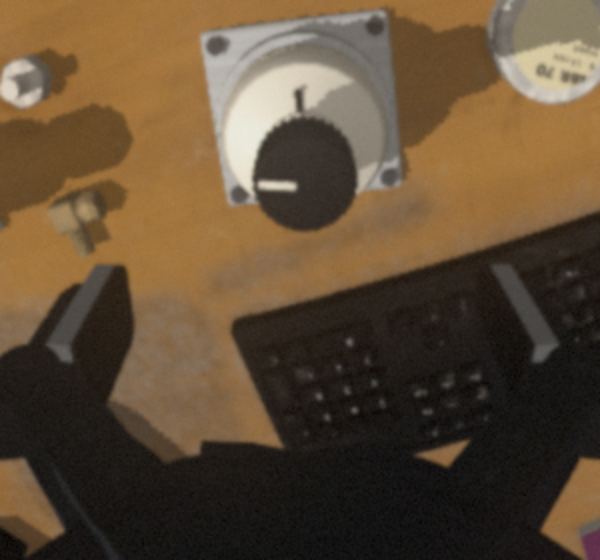

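The rib points left at (260,185) and the mark is up at (299,99), which is about 1.4 rad anticlockwise. I'll check the cap's height and hand in.

Run:
```python
from h import *
im,d=get_image("wrist"); k=camera_params("wrist")
z=k['eye'][2]; K=k['intrinsics']
u,v=320,205 # cap top right of rib: crop (300,170)
dd=d[v-4:v+5,u-4:u+5]; a=(u-K[0,2])/K[0,0];b=(v-K[1,2])/K[1,1];t=np.hypot(a,b)+1e-9
s=np.tan(t)/t; p=R.from_quat(k['attitude']).apply(np.array([a*s,-b*s,-1])*np.median(dd))+k['eye']; print(p)
if p[2]>.1175: print(sign_off())
```

```text
[0.53861145 0.3191598  0.11946714]
the job is handed in; nothing more can be done
None
```

The squat bottle's cap is unlocked: turned about 1.4 rad to its stop and sprung back up (top measured at 119.5 mm). The tall bottle was never touched, the arm is clear, and the job is handed in at about 7.7 s.

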